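Bolt the sample chest

TASK

Bolt the wooden sample chest shut: slide the barrel bolt across into its keeper with its red-knobbed handle, then find the notch in the guide plate by feel, turn the handle fully down into it and let go. Work gently: do not force the handle against the guide plate, and leave the mug and the two colour discs where they are.

Things in the scene. Friction and masses are not known exactly. Their poses are not given: they have to be found in the camera images.
- chest: wooden sample chest, 190 (x) x 360 (y) x 85 mm high, fixed. Origin at the centre of its underside; x points to the hinges at its back, y along its length, z up. The pale lid covers the +y part of the top, a darker fixed board the rest, from y = -75 mm on
- guide_mid (a point): point on the upper edge of the steel guide plate (5 mm thick, 150 mm long, 36 mm high above the lid) that stands parallel to the bolt's axis, 22 mm in front of it; axes as the chest's. The plate has one notch, 13.5 mm wide, 22 mm deep, open at the top. Its middle lies anywhere within 18 mm of this point along y: it differs from chest to chest and is not measured. The plate does not move in use
- lock: fixed dark steel saddles and keeper of the barrel bolt on the chest's top. Origin on the lid's surface (85 mm over the chest's underside) straight below the bolt's axis, at chest x = +10, y = 0 mm; axes as the chest's. The bolt's axis runs along y, 18 mm above this origin. Saddles (29 mm high) at y = +96 and -34 mm, keeper at y = -92 mm
- bolt (a joint): how far the bolt (12 mm steel rod with the handle on it) is slid, in m: 0 = withdrawn, grows toward the lock's -y, stop at 0.095. The handle stands at lock y = 0.075 - this value. Needs about 2 N to slide and stays where it is left. The handle is in line with the notch at a value between 0.047 and 0.083, before the stop
- handle (a joint): turn of the handle about the bolt's axis, in rad: 0 = straight up, grows as it comes down toward the chest's front (-x), stop at 1.25 = fully down. Needs about 1 N at the knob and stays where it is left. Away from the notch the stem lands on the guide plate's upper edge at about 0.65; only in the notch can it turn on to 1.25
- knob (a point): centre of the red knob, a cylinder 20 mm across and 22 mm long lying along the lock's y at the end of the handle, 60 mm from the bolt's axis (stem 10 mm thick). Held by its flat ends from above, fingers closing along the lock's y, it pivots between the fingers as the handle turns. This frame's z points along the stem, away from the bolt; its y is the lock's y
- disc_pale: pale brown roast colour disc, 39 mm across, 10 mm high, loose on the lid's rear; origin at the centre of its underside
- disc_dark: dark brown roast colour disc, 39 mm across, 10 mm high, loose on the lid's rear; origin at the centre of its underside
- mug: white mug, 85 x 116 x 91 mm high, loose on the counter; origin at the centre of its underside

How it is judged:
By the outcome, as a careful person would: the job done as asked, in the order asked, and still so for the second after the job is handed in, with the robot touching nothing.
It also fails if it takes over 72 s, if anything falls off the work surface, if the arm or the gripper's body presses on something with over 40 N, if the wrist force passes 120 N, or if a joint passes its speed limit or range.

ROBOT

A 6-joint arm with a two-finger parallel gripper is mounted at the origin on a cart in front of the work surface, level with it; the furniture and walls round the work are solid. World frame = base frame: x ahead of the robot, y to its left, z up, the work surface at z = 0. Lengths are in m, angles in rad, forces in N, time in s.
With the tool pointing down it reaches from about 0.3 to 0.875 m from the base axis. Payload 6.4 kg.
Tool frame: the origin (TCP) lies on the centre line of the jaws, within the pads' length; the fingertips stand 25 mm ahead of it and the grasp point (between the pads) lies 6 mm ahead of it (ctrl.tips_ahead is the z of the fingertips in the tool frame, in m); z points along the fingers, x is the direction in which the jaws open and shut, and the axes are right-handed (so a half turn about z gives the same grasp; the last joint's range is limited). The gripper opens to 85 mm and grips with 20 to 120 N. Pads are 22 mm wide; open, the fingers measure 114 mm over their backs; the gripper's body (76 mm by 85 mm) begins 54 mm behind the grasp point. The pads swing forward as they close: fully open they stand 13 mm farther back than shut.
Start: joints at [1.095, 0.181, 1.607, -0, 1.354, -0.206], TCP at [0.153, 0.554, 0.231] pointing down, gripper open.
Joint ranges: [-2.99, 2.99], [-0.89, 2.07], [0.3, 2.58], [-1.14, 4.28], [0, 2.63], [-3.12, 3.12]. Speed limits (rad/s): [2.57, 2.57, 3.01, 3.14, 3.14, 3.14].

INTERFACE

Orientations are given as a unit quaternion [w, x, y, z].
In Python, from bench import ctrl gives the robot as it stands.
- The arm moves only by the shell command python3 -m pendant 'ROWS'. ROWS is JSON, a list that holds one entry, the list of rows, each a list of 7 numbers: the shift along the tool's x, y, z in m, then the turn, a rotation vector about the tool's x, y, z in rad, then the closure, from -1 (fully open) to 1 (shut). A call has 1 to 10 rows; each row shifts and turns the commanded pose from where the row before left it, along the tool's axes as they then stand; what a row does not reach is not made up. A row lasts 1/10 s, in which the tool goes at most 50 mm and 8.59 degrees, less where a joint would pass 70% of its speed; a pose out of reach is approached as far as the arm can. A call with a gripper value outside its range is refused whole. The fingers move at their own pace and stop on an object; the grip force is fixed at half the most. Time passes only in rows, so rows that do not move let the fingers close. It gives the time, the measured TCP pose, the force and the opening at its end, in the units of the state.
- ctrl.get_obs(): the state, without advancing time (a new reading comes with each control period).
- ctrl.camera(name): name is "side" or "top" or "wrist"; returns (picture, depth): 480x640x3 uint8, red, green, blue; 480x640 float32, m along the optical axis (not along the pixel's ray), 0 where there is no reading.
- ctrl.calibration(name): a dict with "fov_y" (degrees; the focal length in pixels is half the picture's height over the tangent of half this angle, whatever the lens; pixels are square), "cx", "cy" (the principal point, pixels), "D" ([k1, k2, p1, p2, k3] as OpenCV has them; the pictures are not rectified), "camera_from_world" (4x4, takes a point from world to camera coordinates). Camera axes: x right, y down, z forward; pixel columns grow to the right and rows downward; lengths in m; the calibration is good to about 2 mm. A picture is of the moment at which its call begins: read the wrist's pose just before it. calibration takes no time and is no camera call; for the wrist camera it gives the pose at the moment of the call.
- ctrl.hand_in(): hands the job in, once; it reports no verdict.
The state is a dict: "time_s": time; "q": joint angles; "dq": joint speeds; "joint_efforts": joint torques, N m; "eef_pos": TCP position; "eef_rot": TCP orientation; "wrist_force": force on the tool from outside, world axes, zero at the start; "torque": the same for the moment, N m; "opening": opening from 0.0 (shut) to 1.0 (fully open).
Only numpy, scipy, OpenCV 4.12 (cv2) and the standard library are available. Lean on these libraries where they do the work, as an engineer would, in place of code of your own. Each camera call takes 0.05 s, during which the arm holds its last target.

## Working session

There is one attempt and no reset: what is moved stays moved. The work goes in short steps, Python scripts to look and compute and a shell command to move; the robot and the scene stay as the last step left them, time stands still between calls to the robot, and variables do not carry over. Pictures are saved under pics/ and viewed, and the job is handed in when it is done.

```bash
ls; mkdir -p pics
cat > h.py <<'E'
import numpy as np, cv2
from bench import ctrl
def K(n):
    c=ctrl.calibration(n); f=240/np.tan(np.radians(c["fov_y"])/2)
    return np.array([[f,0,c["cx"]],[0,f,c["cy"]],[0,0,1]]),np.array(c["D"]),np.array(c["camera_from_world"])
def snap(n,tag):
    k,D,T=K(n); p,d=ctrl.camera(n); cv2.imwrite(f"pics/{tag}.png",p[:,:,::-1]); np.savez(f"pics/{tag}.npz",p=p,d=d,k=k,D=D,T=T); return p,d
def world(tag,uv,z=None):
    s=np.load(f"pics/{tag}.npz"); out=[]
    for u,v in uv:
        x,y=cv2.undistortPoints(np.array([[[u,v]]],float),s['k'],s['D'])[0,0]
        Ti=np.linalg.inv(s['T'])
        if z is None:
            w=s['d'][int(round(v)),int(round(u))]; out.append((Ti@[x*w,y*w,w,1])[:3])
        else:
            r=Ti[:3,:3]@[x,y,1]; o=Ti[:3,3]; out.append(o+r*(z-o[2])/r[2])
    return np.array(out)
def cloud(tag):
    s=np.load(f"pics/{tag}.npz"); v,u=np.mgrid[:480,:640]
    xy=cv2.undistortPoints(np.stack([u.ravel(),v.ravel()],1).astype(float)[:,None],s['k'],s['D'])[:,0]
    w=s['d'].ravel().astype(float); P=np.c_[xy*w[:,None],w,np.ones(len(w))]@np.linalg.inv(s['T']).T
    return P[:,:3].reshape(480,640,3),s['p'],s['d']
def proj(tag,P):
    s=np.load(f"pics/{tag}.npz"); r,_=cv2.Rodrigues(s['T'][:3,:3])
    return cv2.projectPoints(np.array(P,float),r,s['T'][:3,3],s['k'],s['D'])[0][:,0]
E
python3 - <<'E'
from h import *
np.set_printoptions(precision=4,suppress=True)
for n in("top","side","wrist"): snap(n,n+"0"); print(n,K(n))
print(ctrl.get_obs(),ctrl.tips_ahead)
E
```

```text
pics
top (array([[609.7894,   0.    , 316.1792],
       [  0.    , 609.7894, 249.8146],
       [  0.    ,   0.    ,   1.    ]]), array([-0.0413,  0.    ,  0.    ,  0.    ,  0.    ]), array([[ 0.0268, -0.9994, -0.0206,  0.2782],
       [-0.9946, -0.0246, -0.1007,  0.6073],
       [ 0.1001,  0.0232, -0.9947,  1.0359],
       [ 0.    ,  0.    ,  0.    ,  1.    ]]))
side (array([[447.1198,   0.    , 315.2476],
       [  0.    , 447.1198, 241.2961],
       [  0.    ,   0.    ,   1.    ]]), array([-0.0976,  0.    ,  0.    ,  0.    ,  0.    ]), array([[-0.989 , -0.1476,  0.0114,  0.6254],
       [-0.0722,  0.4138, -0.9075,  0.0167],
       [ 0.1292, -0.8983, -0.4199,  1.0782],
       [ 0.    ,  0.    ,  0.    ,  1.    ]]))
wrist (array([[370.6296,   0.    , 321.1029],
       [  0.    , 370.6296, 240.2532],
       [  0.    ,   0.    ,   1.    ]]), array([-0.0567,  0.    ,  0.    ,  0.    ,  0.    ]), array([[ 0.2676,  0.9635, -0.0024, -0.5734],
       [ 0.9102, -0.252 ,  0.3286, -0.042 ],
       [ 0.316 , -0.0901, -0.9445,  0.382 ],
       [ 0.    ,  0.    ,  0.    ,  1.    ]]))
{'time_s': 0.15, 'q': array([ 1.0947,  0.1814,  1.6078,  0.    ,  1.3538, -0.2063]), 'dq': array([-0.0011, -0.0024, -0.0036, -0.0009, -0.0012,  0.0016]), 'joint_efforts': array([  0.0011, -44.5267, -35.169 ,  -0.0002,   0.0058,   0.    ]), 'eef_pos': array([0.153 , 0.5538, 0.2302]), 'eef_rot': array([ 0.0003,  0.7958,  0.6056, -0.0006]), 'wrist_force': array([ 0.2537, -0.3002,  0.6471]), 'torque': array([ 0.0457, -0.0281,  0.0152]), 'opening': 0.9979744043054476} 0.025
```

View pics/top0.png

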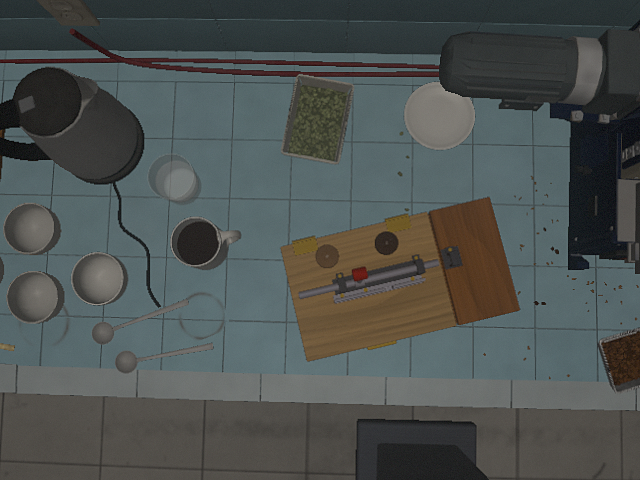

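View pics/side0.png

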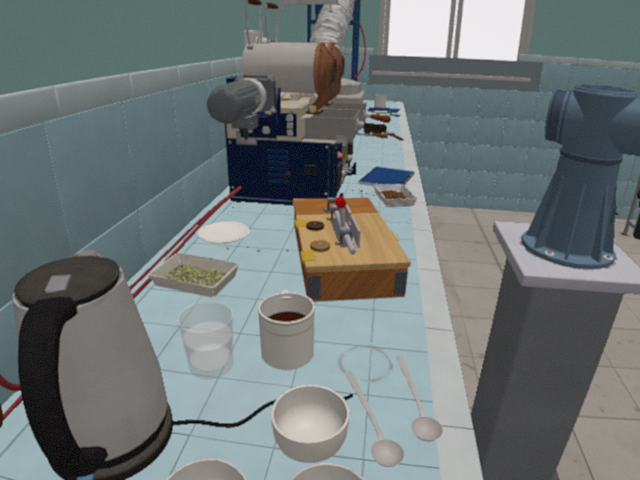

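View pics/wrist0.png

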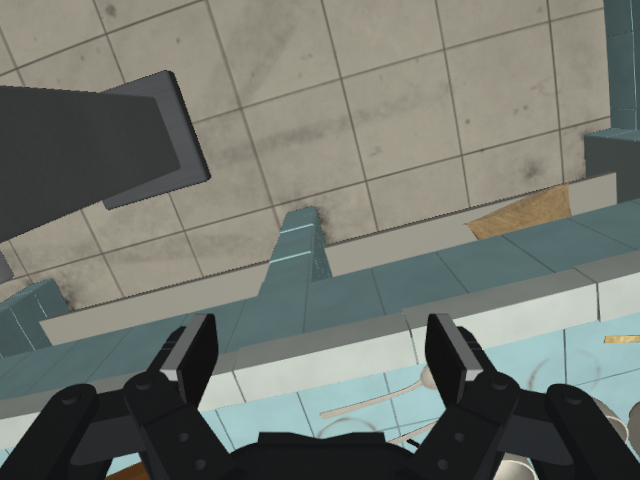

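Run:
```python
from h import *
np.set_printoptions(precision=4,suppress=True)
P,p,d=cloud("top0")
m=np.zeros((480,640),bool); m[190:370,275:530]=True
hz=P[...,2]; mm=m&(abs(hz-0.085)<0.006)&(d>0)
mm=cv2.morphologyEx(mm.astype(np.uint8),cv2.MORPH_CLOSE,np.ones((25,25)))
cs,_=cv2.findContours(mm,0,2); c=max(cs,key=cv2.contourArea)
r=cv2.minAreaRect(c); b=cv2.boxPoints(r); W=world("top0",b,0.085); print(b,W)
print(np.linalg.norm(np.diff(W,axis=0),axis=1), W.mean(0))
# rect fit in world
Wc=world("top0",c[:,0].astype(float),0.085); 
rw=cv2.minAreaRect(Wc[:,:2].astype(np.float32)); print(rw)
I=p.astype(int); red=m&(I[...,0]>120)&(I[...,1]<60)&(I[...,2]<60)
v,u=np.nonzero(red); print(len(v),u.mean(),v.mean(),u.min(),u.max(),v.min(),v.max()); Q=P[red]; print(np.median(Q,0),Q.min(0),Q.max(0))
c=cv2.resize(p[190:370,275:530],None,fx=3,fy=3,interpolation=cv2.INTER_CUBIC); cv2.imwrite("pics/tz.png",c[:,:,::-1])
s=np.load("pics/side0.npz")['p'][180:310,280:420]; cv2.imwrite("pics/sz.png",cv2.resize(s,None,fx=4.5,fy=4.5,interpolation=cv2.INTER_CUBIC)[:,:,::-1])
```

```text
[[278.5393 243.3812]
 [491.7587 192.2974]
 [520.7253 313.2012]
 [307.5059 364.2851]] [[ 0.604   0.3558  0.085 ]
 [ 0.6992  0.      0.085 ]
 [ 0.4981 -0.0474  0.085 ]
 [ 0.4057  0.3018  0.085 ]]
[0.3684 0.2066 0.3612] [0.5518 0.1526 0.085 ]
((0.5516236424446106, 0.15364468097686768), (0.2056678831577301, 0.3616863787174225), 14.970099449157715)<stdin>:14: RuntimeWarning: Mean of empty slice.
  ret = ret.dtype.type(ret / rcount)
Traceback (most recent call last):
ValueError: zero-size array to reduction operation minimum which has no identity
```

```bash
true
cat >> h.py <<'E'
def redpts(tag):
    P,p,d=cloud(tag); hsv=cv2.cvtColor(np.ascontiguousarray(p),cv2.COLOR_RGB2HSV)
    r=((hsv[...,0]<6)|(hsv[...,0]>174))&(hsv[...,1]>170)&(hsv[...,2]>70)&(d>0)
    return P,p,d,r
E
python3 - <<'E'
from h import *
np.set_printoptions(precision=4,suppress=True)
P,p,d,red=redpts("top0"); red[:190]=0; red[370:]=0; red[:,:275]=0; red[:,530:]=0
v,u=np.nonzero(red); print(len(v),u.mean(),v.mean(),u.min(),u.max(),v.min(),v.max()); Q=P[red]; print(np.median(Q,0),Q.min(0),Q.max(0))
P,p,d,red=redpts("side0"); 
v,u=np.nonzero(red); k=(u>300)&(u<400)&(v>180)&(v<260);print(k.sum(),u[k].mean(),v[k].mean());Q=P[v[k],u[k]]; print(np.median(Q,0),Q.min(0),Q.max(0))
p=np.load("pics/top0.npz")['p']
c=cv2.resize(p[190:370,275:530],None,fx=3,fy=3,interpolation=cv2.INTER_CUBIC); cv2.imwrite("pics/tz.png",c[:,:,::-1])
s=np.load("pics/side0.npz")['p'][180:310,280:420]; cv2.imwrite("pics/sz.png",cv2.resize(s,None,fx=4.5,fy=4.5,interpolation=cv2.INTER_CUBIC)[:,:,::-1])
E
```

```text
145 359.4206896551724 273.73793103448276 352 367 268 280
[0.5508 0.2244 0.1712] [0.5417 0.212  0.1604] [0.5601 0.2351 0.1775]
86 340.2093023255814 201.96511627906978
[0.5502 0.2342 0.1658] [ 0.5409 -0.1536  0.0442] [0.5844 0.2408 0.1719]
```

View pics/tz.png

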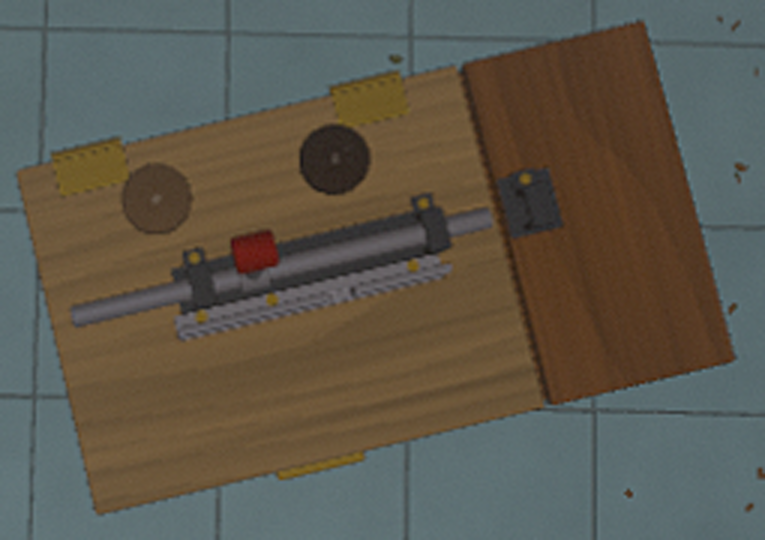

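View pics/sz.png

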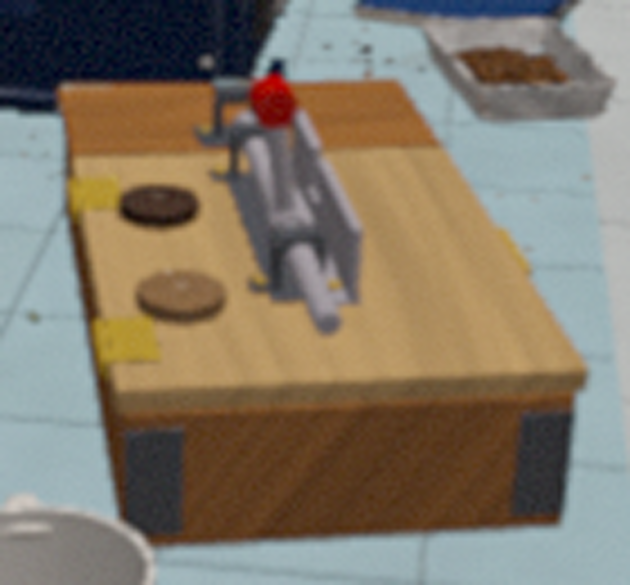

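```bash
python3 -m pendant '[[[0,0,-0.01,0,0,-0.133,-1],[0,0,-0.01,0,0,-0.133,-1],[0,0,-0.01,0,0,-0.133,-1],[0,0,0,0,0,-0.133,-1],[-0.038,0.027,0,0,0,0,-1],[-0.038,0.027,0,0,0,0,-1],[-0.038,0.027,0,0,0,0,-1],[-0.038,0.027,0,0,0,0,-1],[-0.038,0.027,0,0,0,0,-1],[-0.038,0.027,0,0,0,0,-1]]]'
python3 -m pendant '[[[-0.038,0.027,0,0,0,0,-1],[-0.038,0.027,0,0,0,0,-1],[-0.038,0.027,0,0,0,0,-1],[-0.038,0.027,0,0,0,0,-1],[-0.038,0.027,0,0,0,0,-1],[0,0,0,0,0,0,-1],[0,0,0,0,0,0,-1]]]'
python3 - <<'E'
from h import *
snap("wrist","w1")
E
```

```text
time_s: 1.15
eef_pos: [0.3698, 0.3746, 0.2608]
eef_rot: [-0.0, 0.609, 0.794, -0.0]
wrist_force: [1.0, 1.1, 0.0]
opening: 0.997
time_s: 1.85
eef_pos: [0.5487, 0.2265, 0.2601]
eef_rot: [-0.001, 0.61, 0.793, -0.0]
wrist_force: [-0.3, -0.1, -0.1]
opening: 0.999
```

View pics/w1.png

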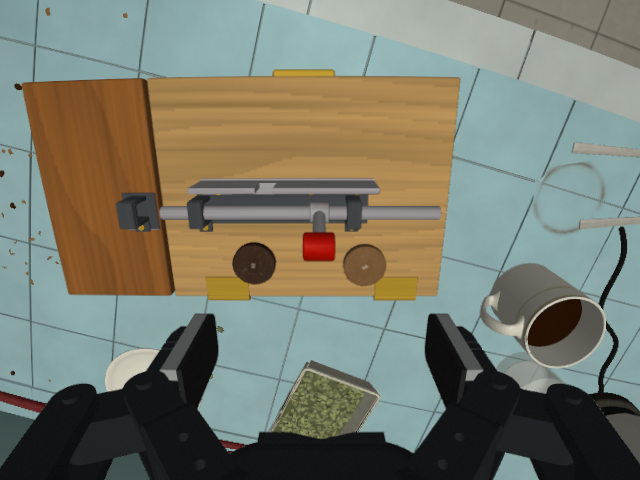

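Run:
```python
from h import *
np.set_printoptions(precision=4,suppress=True)
s=np.load("pics/w1.npz"); print("cam",np.linalg.inv(s['T'])[:3,3])
c=s['p'][160:280,110:450]; cv2.imwrite("pics/wz.png",cv2.resize(c,None,fx=2.3,fy=2.3,interpolation=cv2.INTER_CUBIC)[:,:,::-1])
L=world("w1",[(460,78),(438,296),(172,296),(147,79)],0.085); print(L)
e=L[1]-L[2]; print("yaw from hinge edge",np.degrees(np.arctan2(-e[0],e[1]))); e=L[0]-L[3]; print(np.degrees(np.arctan2(-e[0],e[1])))
P,p,d,red=redpts("w1"); v,u=np.nonzero(red); k=(v>225)&(v<270)&(u>290)&(u<345); print(u[k].mean(),v[k].mean(),u[k].min(),u[k].max(),v[k].min(),v[k].max(),np.median(P[v[k],u[k]],0))
th=np.radians(15);R=np.array([[np.cos(th),-np.sin(th)],[np.sin(th),np.cos(th)]])
print("L in rot frame",L[:,:2]@R)
print("knob",P[v[k],u[k]][:,:2].mean(0)@R, "rod", [ (P[213,x]@np.block([[R,np.zeros((2,1))],[np.zeros((1,2)),1]])) for x in (175,240,400,430)])
for r in range(178,200,1): print(r,[np.round(P[r,x]@np.block([[R,np.zeros((2,1))],[np.zeros((1,2)),1]]),4)for x in (220,265,320)])
```

```text
cam [0.4665 0.2046 0.4033]
[[0.4113 0.3048 0.085 ]
 [0.5991 0.356  0.085 ]
 [0.6654 0.1072 0.085 ]
 [0.4759 0.0612 0.085 ]]
yaw from hinge edge 14.910086776537824
14.84988782037379
318.36133486766397 246.4223245109321 303 334 233 260 [0.5487 0.2243 0.171 ]
L in rot frame [[ 0.4761  0.188 ]
 [ 0.6708  0.1888]
 [ 0.6704 -0.0687]
 [ 0.4755 -0.064 ]]
knob [0.5886 0.0745] rod [array([ 0.581 , -0.0444,  0.1095]), array([0.5815, 0.0096, 0.1089]), array([0.5818, 0.141 , 0.1092]), array([0.5819, 0.1659, 0.1089])]
178 [array([ 0.5562, -0.0106,  0.0866]), array([0.5564, 0.0283, 0.087 ]), array([0.5566, 0.0753, 0.0871])]
179 [array([ 0.557 , -0.0106,  0.0871]), array([0.557 , 0.0285, 0.0885]), array([0.5574, 0.0753, 0.0876])]
180 [array([ 0.5577, -0.0104,  0.0878]), array([0.5579, 0.0284, 0.0885]), array([0.5583, 0.0753, 0.087 ])]
181 [array([ 0.5576, -0.0089,  0.0935]), array([0.5581, 0.029 , 0.0924]), array([0.5583, 0.0754, 0.0921])]
182 [array([ 0.5576, -0.0077,  0.0982]), array([0.5581, 0.0296, 0.0966]), array([0.5584, 0.0754, 0.0964])]
183 [array([ 0.5578, -0.0067,  0.102 ]), array([0.5583,
[... 1063 characters left out ...]
0.5695, 0.0276, 0.0868]), array([0.5627, 0.0755, 0.1204])]
194 [array([ 0.57  , -0.0116,  0.0875]), array([0.5705, 0.0275, 0.0863]), array([0.5708, 0.0753, 0.0859])]
195 [array([ 0.5709, -0.0117,  0.0873]), array([0.5712, 0.0276, 0.0872]), array([0.5712, 0.0753, 0.0881])]
196 [array([ 0.572 , -0.012 ,  0.0864]), array([0.5721, 0.0275, 0.0868]), array([0.5723, 0.0753, 0.0871])]
197 [array([ 0.5724, -0.0115,  0.0888]), array([0.5729, 0.0275, 0.0875]), array([0.5732, 0.0753, 0.0868])]
198 [array([ 0.5737, -0.0121,  0.0868]), array([0.5738, 0.0274, 0.0872]), array([0.5741, 0.0753, 0.0868])]
199 [array([ 0.5747, -0.0123,  0.0864]), array([0.5747, 0.0274, 0.0873]), array([0.575 , 0.0753, 0.0866])]
```

View pics/wz.png

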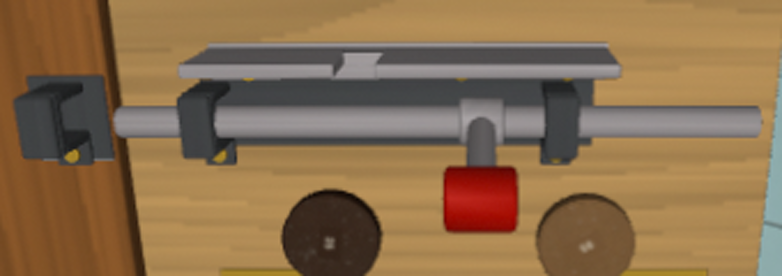

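Run:
```python
from h import *
np.set_printoptions(precision=4,suppress=True)
th=np.radians(14.9);R=np.array([[np.cos(th),-np.sin(th)],[np.sin(th),np.cos(th)]])
P,p,d,red=redpts("w1"); Q=P.copy(); Q[...,:2]=P[...,:2]@R
for r in(189,190,191,192): 
    z=Q[r,180:395,2]; m=(z>0.117)&(z<0.125); y=Q[r,180:395,1]; 
    idx=np.nonzero(m)[0]; g=np.nonzero(np.diff(idx)>3)[0]; print(r,idx.min()+180,idx.max()+180,y[idx[0]],y[idx[-1]],[(idx[a]+180,y[idx[a]],idx[a+1]+180,y[idx[a+1]]) for a in g])
for u in(175,240,400,430):
    c=Q[200:225,u]; m=c[:,2]>0.1; print(u,c[m][:,0].min(),c[m][:,0].max(),c[m][:,2].max())
red[:225]=0;red[270:]=0; red[:,:290]=0;red[:,345:]=0
k=Q[red]; k=k[k[:,2]>0.12]; print("knob min/max",k.min(0),k.max(0)); top=k[k[:,2]>np.percentile(k[:,2],85)]; print("top",top.mean(0))
# circle fit in xz
A=np.c_[2*k[:,0],2*k[:,2],np.ones(len(k))]; s=np.linalg.lstsq(A,k[:,0]**2+k[:,2]**2,rcond=None)[0]; print("center",s[:2],np.sqrt(s[2]+s[0]**2+s[1]**2), "y mid",(k[:,1].min()+k[:,1].max())/2)
print("tcp rot",np.array(ctrl.get_obs()['eef_pos'])[:2]@R, ctrl.get_obs()['eef_pos'])
```

```text
189 187 379 -0.026637766393292562 0.12188580709098383 [(np.int64(255), np.float64(0.02600699625669362), np.int64(273), np.float64(0.040172144515508906))]
190 188 379 -0.02590376699635557 0.12210127453662994 [(np.int64(255), np.float64(0.026011733264524495), np.int64(273), np.float64(0.040165207509831276))]
191 188 379 -0.026357581495964757 0.12201020359499556 [(np.int64(255), np.float64(0.026149213393187303), np.int64(273), np.float64(0.040206542028740036))]
192 188 379 -0.025790743782448486 0.1222826684341058 [(np.int64(255), np.float64(0.025623141390076817), np.int64(273), np.float64(0.040386340779458185))]
175 0.5766271385438221 0.5865687670179027 0.1095365437439284
240 0.5770300149038486 0.5871860335485612 0.1098743342778597
400 0.5768810296881323 0.5876668286246227 0.10916891506225612
430 0.576843477677624 0.5875327949707819 0.10929371047420794
knob min/max [0.581  0.065  0.1602] [0.5994 0.086  0.1739]
top [0.5908 0.0762 0.1727]
center [0.5909 0.1634] 0.009061194350723705 y mid 0.07548624126842882
tcp rot [0.588  0.0789] [0.548  0.2274 0.2603]
```

```bash
python3 -m pendant '[[[-0.003,0.0025,0.02,0,0,0,-1],[0,0,0.03,0,0,0,-1],[0,0,0.025,0,0,0,-1],[0,0,0.016,0,0,0,-1],[0,0,0,0,0,0,-1],[0,0,0,0,0,0,-1]]]'
python3 - <<'E'
from h import *
snap("wrist","w2")
E
```

```text
time_s: 2.5
eef_pos: [0.551, 0.2263, 0.1704]
eef_rot: [-0.0, 0.608, 0.794, -0.0]
wrist_force: [-0.4, -0.1, 1.3]
opening: 1.0
```

View pics/w2.png

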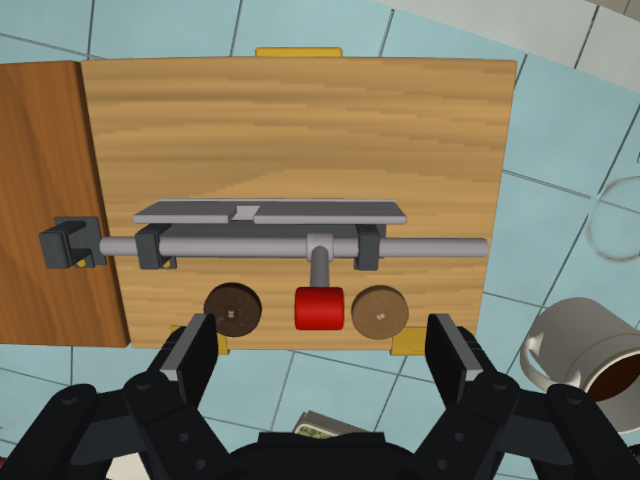

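```bash
python3 -m pendant '[[[0,0,0,0,0,0,0],[0,0,0,0,0,0,0.3],[0,0,0,0,0,0,1],[0,0,0,0,0,0,1],[0,0,0,0,0,0,1],[0,0,0,0,0,0,1],[0,0,0,0,0,0,1],[0,0,0,0,0,0,1],[0,0,0,0,0,0,1],[0,0,0,0,0,0,1]]]'
python3 - <<'E'
from h import *
np.set_printoptions(precision=4,suppress=True)
snap("wrist","w3"); o=ctrl.get_obs(); print(o['wrist_force'],o['torque'],o['opening'],o['eef_pos'])
E
```

```text
time_s: 3.55
eef_pos: [0.552, 0.2253, 0.1704]
eef_rot: [0.0, 0.609, 0.793, 0.0]
wrist_force: [0.0, 0.5, 5.7]
opening: 0.177
[-0.3617  0.0894  5.9208] [ 0.071   0.0617 -0.0222] 0.18090426184156352 [0.5521 0.2253 0.1704]
```

View pics/w3.png

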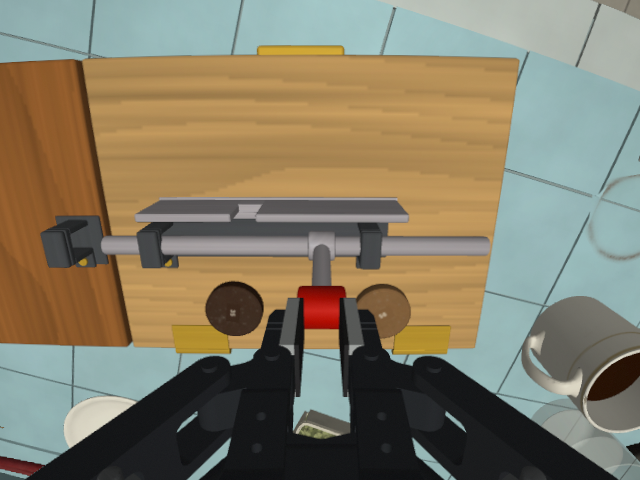

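Run:
```python
from h import *
np.set_printoptions(precision=4,suppress=True)
th=np.radians(14.9);R=np.array([[np.cos(th),-np.sin(th)],[np.sin(th),np.cos(th)]])
P,p,d=cloud("w3"); Q=P.copy(); Q[...,:2]=P[...,:2]@R
for r in(295,305,315,325,340,360,380): print(r,[np.round(Q[r,u],3).tolist()+p[r,u].tolist() for u in (290,297,310,322,335,345,352)])
print(np.array(ctrl.get_obs()['eef_pos'])[:2]@R)
c=p[270:410,250:400]; cv2.imwrite("pics/w3z.png",cv2.resize(c,None,fx=4,fy=4,interpolation=cv2.INTER_CUBIC)[:,:,::-1])
```

```text
295 [[0.625, 0.054, 0.085, 194, 154, 94], [0.584, 0.065, 0.165, 132, 65, 39], [0.583, 0.07, 0.166, 144, 12, 2], [0.583, 0.076, 0.166, 141, 13, 5], [0.582, 0.082, 0.168, 138, 12, 4], [0.583, 0.086, 0.167, 126, 46, 27], [0.625, 0.097, 0.086, 185, 146, 90]]
305 [[0.58, 0.063, 0.181, 87, 88, 87], [0.58, 0.066, 0.18, 86, 88, 86], [0.586, 0.071, 0.171, 184, 29, 20], [0.585, 0.076, 0.172, 185, 30, 21], [0.585, 0.081, 0.171, 183, 31, 20], [0.58, 0.085, 0.181, 86, 88, 87], [0.58, 0.088, 0.181, 87, 88, 86]]
315 [[0.58, 0.063, 0.188, 86, 88, 86], [0.58, 0.066, 0.189, 58, 59, 58], [0.59, 0.071, 0.172, 191, 29, 19], [0.59, 0.076, 0.172, 192, 29, 19], [0.59, 0.082, 0.172, 192, 31, 20], [0.58, 0.085, 0.189, 50, 51, 50], [0.58, 0.087, 0.188, 87, 89, 86]]
325 [[0.579, 0.064, 0.197, 87, 88, 86], [0.58, 0.067, 0.196, 19, 19, 19], [0.596, 0.07, 0.17, 158, 14, 6], [0.596, 0.076, 0.171, 162, 12, 3], [0.595, 0.082, 0.171, 163, 13, 4], [0.58, 0.084, 0.196, 18, 17, 17], [0.579, 0.087, 0.196, 85, 87, 85]]
340 [[0.58, 0.065, 0.205, 86, 87, 86], [0.579, 0.067, 0.206, 18, 18, 16], [0.662, 0.067, 0.085, 184, 144, 89], [0.662, 0.076, 0.085, 184, 145, 89], [0.662, 0.085, 0.085, 183, 144, 89], [0.579, 0.084, 0.206, 19, 19, 19], [0.58, 0.086, 0.205, 87, 89, 87]]
360 [[0.58, 0.066, 0.217, 21, 23, 25], [0.587, 0.067, 0.207, 41, 42, 41], [0.746, 0.064, -0.002, 155, 188, 187], [0.744, 0.076, -0.0, 154, 187, 187], [0.743, 0.089, 0.001, 132, 160, 161], [0.586, 0.084, 0.208, 42, 41, 41], [0.579, 0.085, 0.217, 20, 21, 23]]
380 [[0.58, 0.066, 0.225, 20, 20, 22], [0.593, 0.067, 0.209, 41, 40, 41], [0.77, 0.064, -0.001, 153, 184, 183], [0.769, 0.076, 0.0, 153, 184, 185], [0.769, 0.09, 0.0, 153, 184, 184], [0.594, 0.084, 0.208, 42, 42, 42], [0.581, 0.085, 0.224, 18, 19, 22]]
[0.5914 0.0758]
```

View pics/w3z.png

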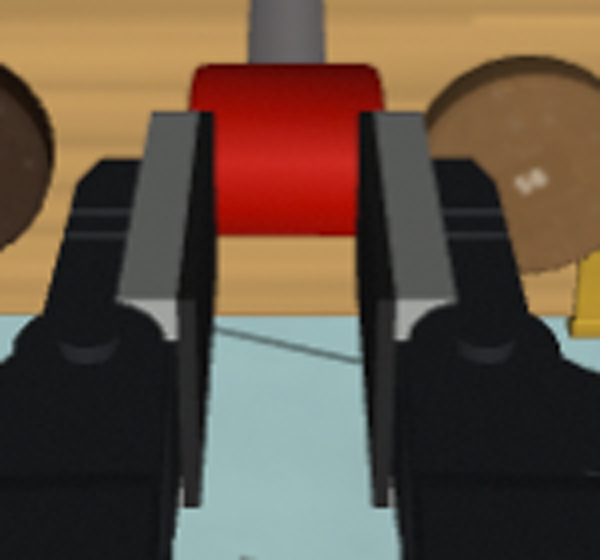

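Run:
```python
from h import *
np.set_printoptions(precision=4,suppress=True)
th=np.radians(14.9);R=np.array([[np.cos(th),-np.sin(th)],[np.sin(th),np.cos(th)]])
for t in("w2","w3"):
    P,p,d=cloud(t); Q=P.copy(); Q[...,:2]=P[...,:2]@R
    m=(Q[...,0]<0.61)&(Q[...,0]>0.575)&(Q[...,2]>0.13)&(p.max(2)<110)&(abs(Q[...,1]-0.076)<0.06)
    m[:298]=0
    print(t,np.percentile(Q[m][:,2],[0,1,5,50]),[np.round(Q[r,u],3).tolist() for r,u in((317,212),(320,208),(330,205),(350,195),(380,180))])
p,d=snap("side","s3"); c=p[140:300,270:430]; cv2.imwrite("pics/s3z.png",cv2.resize(c,None,fx=3.7,fy=3.7,interpolation=cv2.INTER_CUBIC)[:,:,::-1])
```

```text
w2 [0.1834 0.1878 0.1949 0.2367] [[0.581, 0.034, 0.187], [0.579, 0.034, 0.193], [0.58, 0.034, 0.198], [0.582, 0.034, 0.208], [0.583, 0.033, 0.221]]
w3 [0.1691 0.1804 0.1962 0.2368] [[0.638, 0.001, 0.094], [0.645, -0.005, 0.086], [0.653, -0.008, 0.087], [0.671, -0.017, 0.086], [0.579, 0.035, 0.227]]
```

View pics/s3z.png

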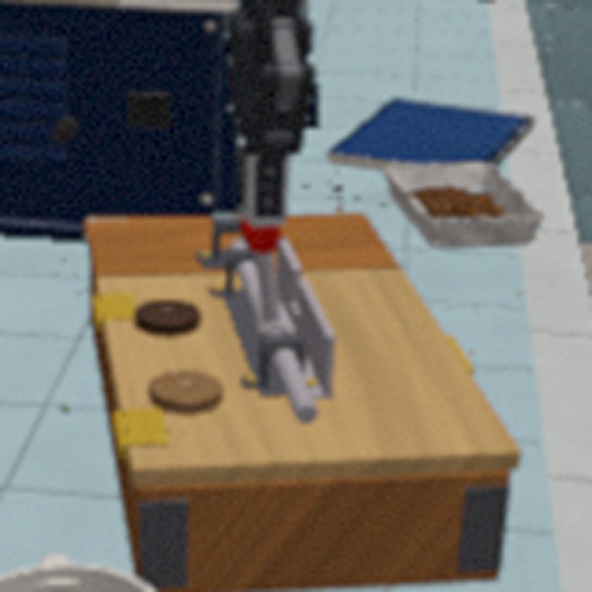

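```bash
python3 -m pendant '[[[0,0,-0.003,0,0,0,-0.2],[0,0,0,0,0,0,-0.2],[0,0,0,0,0,0,-0.2],[0,0,0.009,0,0,0,-0.2],[0,0,0.009,0,0,0,-0.2],[0,0,0.009,0,0,0,-0.2],[0,0,0,0,0,0,-0.2]]]'
python3 - <<'E'
from h import *
snap("wrist","w4")
E
```

```text
time_s: 4.35
eef_pos: [0.5502, 0.2249, 0.1434]
eef_rot: [-0.001, 0.609, 0.793, -0.002]
wrist_force: [0.2, -1.0, 0.9]
opening: 0.598
```

View pics/w4.png

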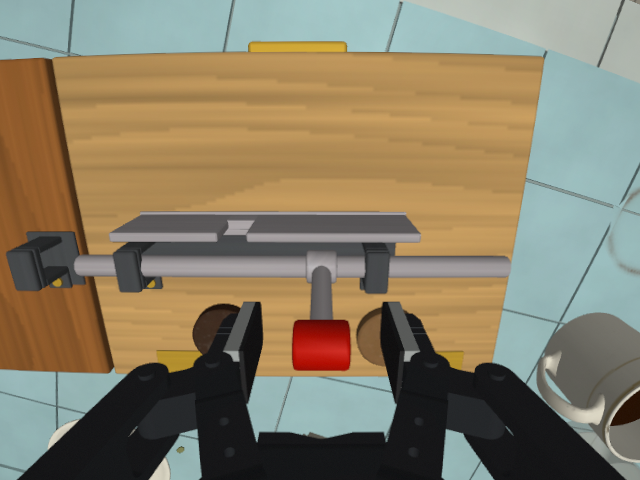

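```bash
python3 -m pendant '[[[0,0,0,0,0,0,0.2],[0,0,0,0,0,0,0.5],[0,0,0,0,0,0,1],[0,0,0,0,0,0,1],[0,0,0,0,0,0,1],[0,0,0,0,0,0,1],[0,0,0,0,0,0,1]]]'
python3 - <<'E'
from h import *
np.set_printoptions(precision=4,suppress=True)
snap("wrist","w5"); o=ctrl.get_obs(); print(o['wrist_force'],o['torque'],o['opening'],o['eef_pos'])
p,d=snap("side","s5"); c=p[140:300,270:430]; cv2.imwrite("pics/s5z.png",cv2.resize(c,None,fx=3.7,fy=3.7,interpolation=cv2.INTER_CUBIC)[:,:,::-1])
E
```

```text
time_s: 5.1
eef_pos: [0.552, 0.2254, 0.1465]
eef_rot: [0.0, 0.609, 0.793, 0.0]
wrist_force: [-0.1, -0.1, 4.5]
opening: 0.247
[-0.0702 -0.141   5.0362] [-0.0003  0.0204 -0.0145] 0.24458843380386944 [0.552  0.2254 0.1464]
```

View pics/w5.png

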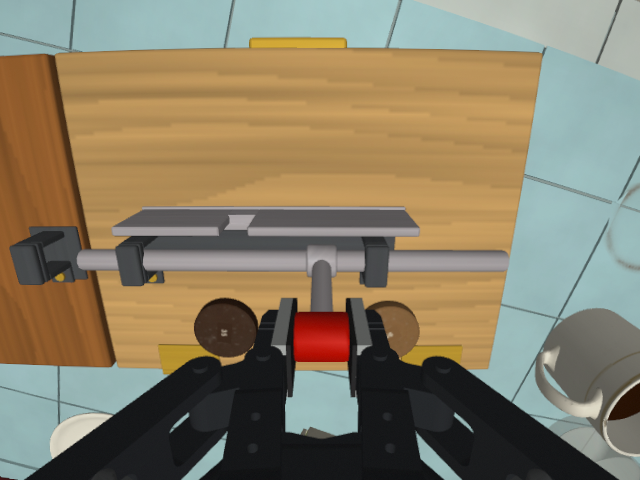

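View pics/s5z.png

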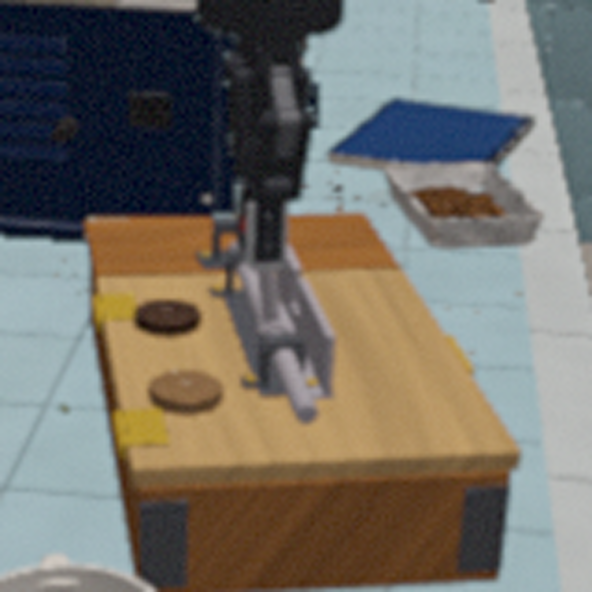

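```bash
python3 -m pendant '[[[-0.006,0,0,0,0,0,1],[-0.008,0,0,0,0,0,1],[-0.008,0,0,0,0,0,1],[-0.008,0,0,0,0,0,1],[-0.006,0,0,0,0,0,1],[-0.004,0,0,0,0,0,1],[0,0,0,0,0,0,1],[0,0,0,0,0,0,1]]]'
python3 - <<'E'
from h import *
np.set_printoptions(precision=4,suppress=True)
snap("wrist","w6"); o=ctrl.get_obs(); print(o['wrist_force'],o['torque'],o['opening'],o['eef_pos'])
th=np.radians(14.9);R=np.array([[np.cos(th),-np.sin(th)],[np.sin(th),np.cos(th)]])
print(o['eef_pos'][:2]@R)
P,p,d=cloud("w6"); Q=P.copy(); Q[...,:2]=P[...,:2]@R
for r in range(205,245,3):
    z=Q[r,:,2]; m=np.nonzero((z>.117)&(z<.125)&(abs(Q[r,:,0]-.5605)<.004))[0]
    if len(m)>40:
        g=np.nonzero(np.diff(m)>3)[0]; print(r,[(m[a],round(Q[r,m[a],1],4),m[a+1],round(Q[r,m[a+1],1],4)) for a in g])
E
```

```text
time_s: 6.0
eef_pos: [0.5625, 0.186, 0.1464]
eef_rot: [0.001, 0.609, 0.793, 0.0]
wrist_force: [-0.4, -0.8, 5.6]
opening: 0.245
[ 0.0011 -1.4414  6.4661] [-0.236  -0.0021 -0.0359] 0.2445590116955472 [0.5625 0.186  0.1464]
[0.5914 0.0351]
226 [(np.int64(303), np.float64(0.0259), np.int64(332), np.float64(0.0399))]
229 [(np.int64(303), np.float64(0.026), np.int64(332), np.float64(0.0398))]
232 [(np.int64(303), np.float64(0.026), np.int64(332), np.float64(0.0399))]
235 [(np.int64(303), np.float64(0.0259), np.int64(333), np.float64(0.0403))]
```

View pics/w6.png

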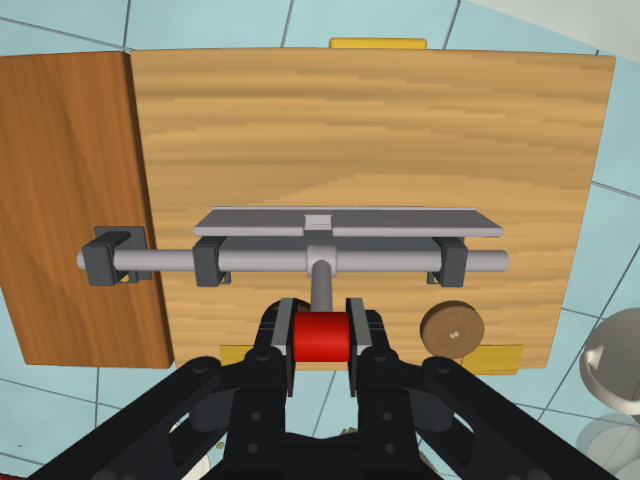

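```bash
python3 -m pendant '[[[-0.002,0,0,0,0,0,1],[0,-0.0084,-0.0006,0,0,0,1],[0,-0.0084,0.0006,0,0,0,1],[0,-0.0082,0.0017,0,0,0,1],[0,-0.0079,0.0029,0,0,0,1],[0,-0.0069,0.0036,0,0,0,1],[0,0,0,0,0,0,1],[0,0,0,0,0,0,1]]]'
cat > st.py <<'E'
from h import *
import sys
np.set_printoptions(precision=4,suppress=True)
o=ctrl.get_obs()
th=np.radians(14.9);R=np.array([[np.cos(th),-np.sin(th)],[np.sin(th),np.cos(th)]])
print("F rot",o['wrist_force'][:2]@R,o['wrist_force'][2],"tq",o['torque'],"op",round(o['opening'],3),"pos rot",o['eef_pos'][:2]@R,o['eef_pos'][2])
if len(sys.argv)>1: snap("wrist",sys.argv[1])
E
python3 st.py w7
```

```text
time_s: 6.85
eef_pos: [0.526, 0.1745, 0.1396]
eef_rot: [0.002, 0.609, 0.793, 0.002]
wrist_force: [0.4, 0.5, 9.6]
opening: 0.243
F rot [0.533  0.4259] 9.598690246063985 tq [ 0.4232 -0.4964 -0.0729] op 0.243 pos rot [0.5532 0.0334] 0.13964886265952836
```

View pics/w7.png

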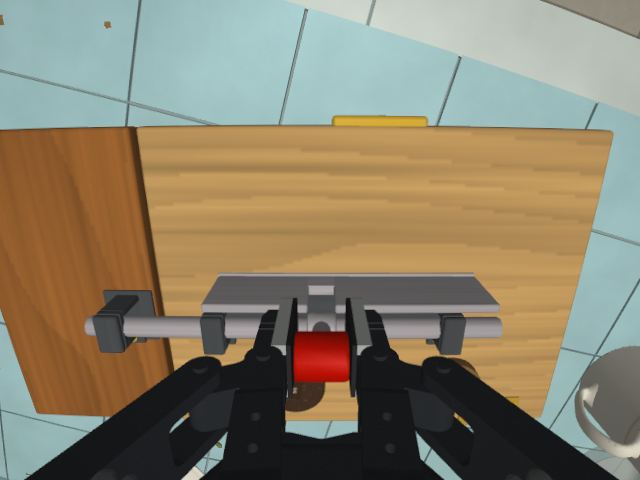

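```bash
cat > kn.py <<'E'
from h import *
import sys
np.set_printoptions(precision=4,suppress=True)
th=np.radians(14.9);R=np.array([[np.cos(th),-np.sin(th)],[np.sin(th),np.cos(th)]])
for t in sys.argv[1:]:
    P,p,d,red=redpts(t); Q=P.copy(); Q[...,:2]=P[...,:2]@R
    red[:280]=0; red[:,:270]=0; red[:,370:]=0
    red=cv2.erode(red.astype(np.uint8),np.ones((3,5)))>0
    k=Q[red]; k=k[(k[:,2]>.1)]
    # fixed-radius fit
    from scipy.optimize import least_squares
    f=least_squares(lambda c:np.hypot(k[:,0]-c[0],k[:,2]-c[1])-.01,[k[:,0].mean(),k[:,2].mean()-.008],loss='soft_l1',f_scale=.001).x
    a=np.arctan2(-(f[0]-.5822),f[1]-.103); print(t,"knob x,z",f,"angle",a,"r",np.hypot(f[0]-.5822,f[1]-.103),len(k))
E
python3 kn.py w5 w6 w7
```

```text
w5 knob x,z [0.5911 0.1623] angle -0.14965474833625542 r 0.0599797739110432 2321
w6 knob x,z [0.5911 0.1623] angle -0.1493384494162375 r 0.05994219910868404 2244
w7 knob x,z [0.5598 0.1585] angle 0.38291117021619225 r 0.05984948336806236 2234
```

```bash
python3 -m pendant '[[[0,0,0,0,0,0,0.2],[0,0,0,0,0,0,0.2],[0,0.007,-0.003,0,0,0,0.2],[0,0,0,0,0,0,0.2],[0,0,0,0,0,0,0.5],[0,0,0,0,0,0,1],[0,0,0,0,0,0,1],[0,0,0,0,0,0,1],[0,0,0,0,0,0,1]]]'
python3 st.py w8; python3 kn.py w8
```

```text
time_s: 7.8
eef_pos: [0.5309, 0.1761, 0.1407]
eef_rot: [0.0, 0.609, 0.793, 0.0]
wrist_force: [1.2, -0.0, -0.8]
opening: 0.245
F rot [ 1.1775 -0.326 ] -0.8414001537724213 tq [-0.0908 -0.2138  0.0105] op 0.245 pos rot [0.5583 0.0337] 0.14065976873975192
w8 knob x,z [0.5599 0.1585] angle 0.3824209313346158 r 0.05981281784461463 2373
```

View pics/w8.png

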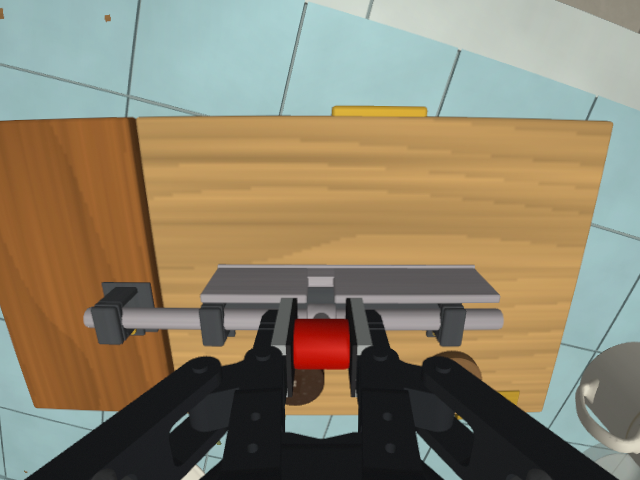

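```bash
python3 -m pendant '[[[0,-0.003,0.0013,0,0,0,1],[0,-0.003,0.0015,0,0,0,1],[0,-0.003,0.0016,0,0,0,1],[0,-0.003,0.0018,0,0,0,1],[0,0,0,0,0,0,1],[0,0,0,0,0,0,1]]]'
python3 st.py w9; python3 kn.py w9
```

```text
time_s: 8.45
eef_pos: [0.5218, 0.1736, 0.1362]
eef_rot: [0.002, 0.609, 0.793, 0.003]
wrist_force: [5.0, 1.6, 3.1]
opening: 0.245
F rot [5.2646 0.2615] 3.090454089441125 tq [ 0.2923 -1.2354  0.1019] op 0.245 pos rot [0.5489 0.0336] 0.13624969319845107
w9 knob x,z [0.5521 0.1547] angle 0.5278908655148059 r 0.05981086813579216 2419
```

```bash
python3 -m pendant '[[[0,-0.0022,0.0014,0,0,0,1],[0,-0.0022,0.0015,0,0,0,1],[0,-0.0022,0.0016,0,0,0,1],[0,0,0,0,0,0,1]]]'
python3 st.py w10; python3 kn.py w10
```

```text
time_s: 8.9
eef_pos: [0.5154, 0.1719, 0.132]
eef_rot: [0.002, 0.609, 0.793, 0.003]
wrist_force: [4.8, 1.4, 4.9]
opening: 0.243
F rot [4.9619 0.1169] 4.887285101072643 tq [ 0.2965 -1.1041 -0.1407] op 0.243 pos rot [0.5423 0.0336] 0.13198866575241353
w10 knob x,z [0.547  0.1514] angle 0.6285973523371674 r 0.059816193289569705 2468
```

```bash
python3 -m pendant '[[[0,-0.0021,0.0016,0,0,0,1],[0,-0.002,0.0017,0,0,0,1],[0,-0.002,0.0017,0,0,0,1],[0,0,0,0,0,0,1]]]'
python3 st.py w11; python3 kn.py w11
```

```text
time_s: 9.35
eef_pos: [0.5089, 0.1702, 0.1265]
eef_rot: [0.002, 0.609, 0.793, 0.002]
wrist_force: [4.2, 0.7, 4.2]
opening: 0.246
F rot [ 4.2619 -0.3614] 4.215959522552353 tq [ 0.3587 -1.1512 -0.127 ] op 0.246 pos rot [0.5356 0.0336] 0.1264509860189185
w11 knob x,z [0.5418 0.1471] angle 0.741721926389061 r 0.05977144649729151 2412
```

View pics/w11.png

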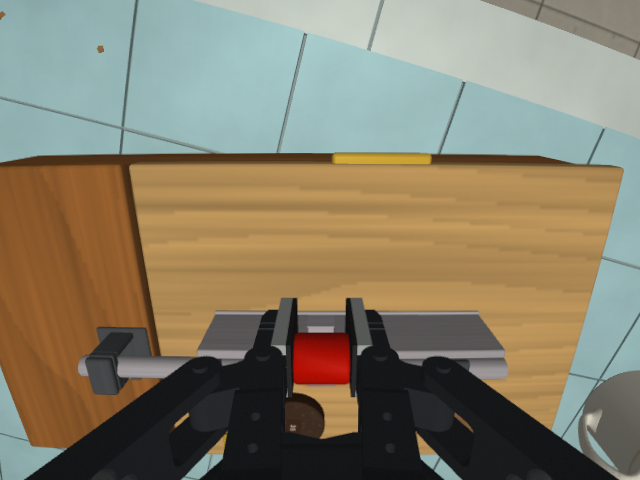

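```bash
python3 -m pendant '[[[0,-0.0022,0.0022,0,0,0,1],[0,-0.0022,0.0023,0,0,0,1],[0,-0.0022,0.0025,0,0,0,1],[0,-0.0018,0.0026,0,0,0,1],[0,-0.0018,0.0027,0,0,0,1],[0,-0.0017,0.0027,0,0,0,1],[0,0,0,0,0,0,1]]]'
python3 st.py w12; python3 kn.py w12
```

```text
time_s: 10.1
eef_pos: [0.4967, 0.1669, 0.1107]
eef_rot: [0.001, 0.609, 0.794, 0.001]
wrist_force: [4.4, 1.7, 3.8]
opening: 0.25
F rot [4.7472 0.5459] 3.7782879083306753 tq [ 0.312  -1.1462  0.0741] op 0.25 pos rot [0.5229 0.0336] 0.11074128862205715
w12 knob x,z [0.5315 0.1347] angle 1.0123870291326165 r 0.0597388670175682 2422
```

```bash
python3 -m pendant '[[[0,0,0,0,0,0,0.2],[0,0,0,0,0,0,0.2],[0,0.007,-0.006,0,0,0,0.2],[0,0,0,0,0,0,0.2],[0,0,0,0,0,0,0.5],[0,0,0,0,0,0,1],[0,0,0,0,0,0,1],[0,0,0,0,0,0,1],[0,0,0,0,0,0,1]]]'
python3 st.py w13; python3 kn.py w13
```

```text
time_s: 11.05
eef_pos: [0.5023, 0.1685, 0.116]
eef_rot: [0.0, 0.609, 0.793, 0.0]
wrist_force: [-0.0, -1.4, 0.1]
opening: 0.246
F rot [-0.369  -1.3305] 0.0900264411747782 tq [-0.0508 -0.1198 -0.0483] op 0.246 pos rot [0.5287 0.0337] 0.11603849095293721
w13 knob x,z [0.5314 0.1346] angle 1.014657141017548 r 0.05980414840888869 2390
```

View pics/w13.png

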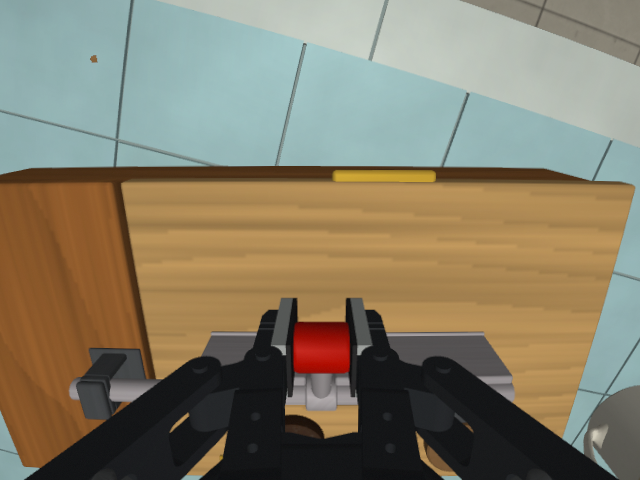

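```bash
python3 -m pendant '[[[0,-0.0015,0.002,0,0,0,1],[0,-0.0014,0.0022,0,0,0,1],[0,-0.0012,0.0022,0,0,0,1],[0,-0.001,0.0022,0,0,0,1],[0,-0.0008,0.0022,0,0,0,1],[0,0,0,0,0,0,1]]]'
python3 st.py w14; python3 kn.py w14
```

```text
time_s: 11.7
eef_pos: [0.4978, 0.1672, 0.1065]
eef_rot: [0.001, 0.609, 0.793, 0.001]
wrist_force: [-1.5, 0.6, 8.9]
opening: 0.245
F rot [-1.2589  1.0059] 8.867529578538187 tq [ 0.1002 -0.4121  0.008 ] op 0.245 pos rot [0.5241 0.0336] 0.10652365622875451
w14 knob x,z [0.5272 0.1265] angle 1.1675196222719648 r 0.05978070660798605 2470
```

```bash
python3 -m pendant '[[[0,-0.0005,0.0018,0,0,0,1],[0,-0.0003,0.0018,0,0,0,1],[0,0,0,0,0,0,1]]]'
python3 st.py w15; python3 kn.py w15
```

```text
time_s: 12.05
eef_pos: [0.4966, 0.1669, 0.1027]
eef_rot: [0.001, 0.609, 0.793, 0.001]
wrist_force: [-2.2, -0.3, 8.0]
opening: 0.241
F rot [-2.2458  0.2962] 7.9581497291793974 tq [ 0.0144 -0.2225 -0.0032] op 0.241 pos rot [0.5228 0.0336] 0.10269184870235713
w15 knob x,z [0.526  0.1233] angle 1.2239626227317866 r 0.05976133145738309 2478
```

```bash
python3 -m pendant '[[[0,-0.0002,0.0013,0,0,0,1],[0,0,0.0012,0,0,0,1],[0,0,0,0,0,0,1]]]'
python3 st.py w16; python3 kn.py w16
```

```text
time_s: 12.4
eef_pos: [0.4961, 0.1669, 0.1006]
eef_rot: [0.0, 0.609, 0.794, 0.0]
wrist_force: [-5.1, -1.6, 13.0]
opening: 0.245
F rot [-5.3694 -0.2616] 13.028844504792394 tq [0.1004 0.3061 0.01  ] op 0.245 pos rot [0.5223 0.0337] 0.10064040874413924
w16 knob x,z [0.5254 0.1217] angle 1.2528949375840084 r 0.05976557369626824 2420
```

```bash
python3 -m pendant '[[[0,0,0,0,0,0,0.2],[0,0,0,0,0,0,0],[0,0,0,0,0,0,-0.2],[0,0,0,0,0,0,-0.2]]]'
python3 st.py w17; python3 kn.py w17
```

```text
time_s: 12.85
eef_pos: [0.4952, 0.1667, 0.0987]
eef_rot: [-0.0, 0.609, 0.793, -0.0]
wrist_force: [1.0, -0.6, -0.4]
opening: 0.601
F rot [ 0.7845 -0.8064] -0.35716691376898335 tq [-0.0182 -0.0537  0.0125] op 0.601 pos rot [0.5214 0.0337] 0.09865847252997217
w17 knob x,z [0.5255 0.1218] angle 1.2504828727113608 r 0.059760436747401204 2567
```

View pics/w17.png

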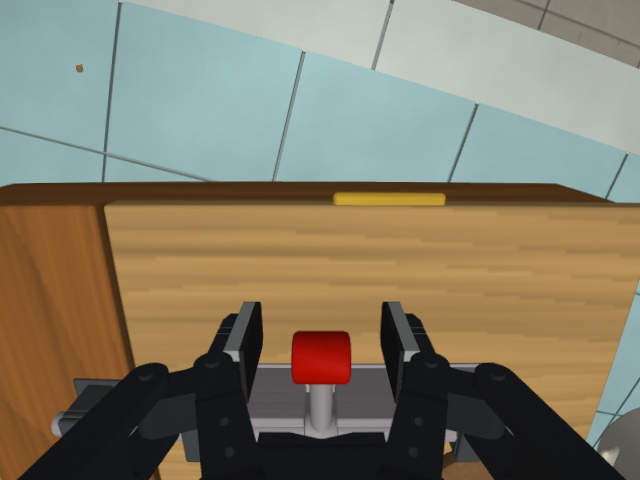

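```bash
python3 -m pendant '[[[0,0,-0.01,0,0,0,-0.2],[0,0,-0.02,0,0,0,-0.2],[0,0,-0.03,0,0,0,-0.2],[0,0,-0.03,0,0,0,-0.2],[0,0,-0.03,0,0,0,-0.2],[0,0,-0.03,0,0,0,-0.2],[0,0,0,0,0,0,-0.2],[0,0,0,0,0,0,-0.2]]]'
python3 st.py w18
python3 - <<'E'
from h import *
p,d=snap("top","t18"); cv2.imwrite("pics/t18z.png",cv2.resize(p[190:370,160:530],None,fx=2.1,fy=2.1)[:,:,::-1])
a=np.load("pics/side0.npz")['p'].astype(int); p,d=snap("side","s18"); b=p.astype(int)
print("side mug diff",abs(a-b)[290:370,255:320].mean(),abs(a-b)[290:370,255:320].max())
E
```

```text
time_s: 13.7
eef_pos: [0.496, 0.1668, 0.2502]
eef_rot: [0.001, 0.609, 0.793, 0.001]
wrist_force: [-0.0, -0.8, -0.2]
opening: 0.602
F rot [-0.2371 -0.7462] -0.19852580469114592 tq [ 0.0681 -0.0257 -0.0315] op 0.602 pos rot [0.5222 0.0336] 0.2502138183139924
side mug diff 2.0677564102564103 19
```

View pics/w18.png

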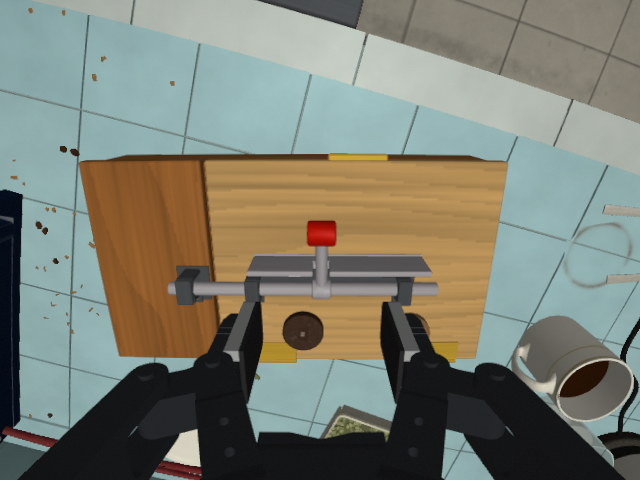

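View pics/s18.png

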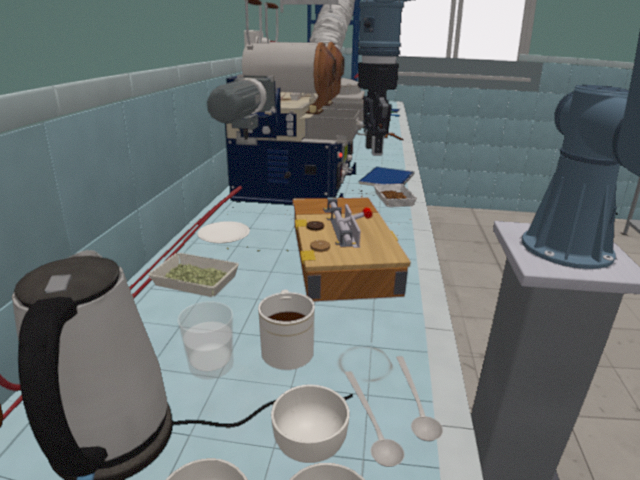

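Run:
```python
from h import *
a=np.load("pics/side0.npz")['p'].astype(int); b=np.load("pics/s18.npz")['p'].astype(int)
print("discs diff",abs(a-b)[218:252,303:328].mean(),abs(a-b)[218:252,303:328].max())
ctrl.hand_in()
```

```text
discs diff 2.276862745098039 13
the job is handed in; nothing more can be done
```

The chest is bolted: I slid the bolt about 43 mm into its keeper, turned the handle fully down into the notch, let go and lifted clear. I handed the job in at about 14 s.

- **Finding the notch:** the wrist camera's depth picture showed where the notch was, so I lined the handle up before turning and did not search along the plate. The feel check was turning the handle in small steps and reading the force. It passed 0.65 rad, where it would have landed on the plate, with no rise in force.
- **Final state:** the knob measured 1.25 rad after release, and the last pictures show the rod through the keeper and the stem in the notch. The force read at most 13 N, at the final stop. The last readings were about zero, with the gripper 150 mm above its release height.
- **Mug and discs:** comparing side pictures from before and after showed only camera noise, so they did not move.

**What went wrong or disagreed:**
- **First grasp:** it closed on top of the knob, because the fingertips stood about 25 mm higher than the stated geometry and reported position implied. It pressed with about 6 N, and I re-grasped lower.
- **Knob slip:** the knob slipped a few millimetres in the pads while turning, so I re-gripped it twice on the way down.
- **Starting position:** the handle started slightly back, at about -0.15 rad. The measured slide to the notch, about 42 mm, suggests the bolt did not start at exactly 0.

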